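# Load the full wire spool on the unwinder

### The job

Load the unwinder: take the spool that is full of copper-coloured welding wire and put it over the upright spindle of the stand, lowered all the way down so that it sits flat on the round seat before you let go (do not let it drop). Leave the empty spool standing where it is.

Things in the scene. Friction and masses are not known exactly. Their poses are not given: they have to be found in the camera images.
- wire_spool: the full spool: black plastic spool standing on end, wound with copper-coloured wire; 60 mm tall, spoked round flanges 60 mm across and 6 mm thick at bottom and top, wire pack 56 mm across between them, open 28 mm bore right through; 0.25 to 0.5 kg. Origin: centre of its underside, z up along the bore. Grip the top flange from above; 70 mm round its axis is free for fingers at any yaw
- empty_spool: the empty spool: same black plastic spool, 60 mm tall with 60 mm flanges, but with no wire, so only the bare 34 mm core shows between the flanges. Origin: centre of its underside; z up. To be left alone
- seat (a point): centre of the seat of the fixed unwinder stand: a grey base plate 190 x 110 x 10 mm carries a round dark seat 66 mm across, its top (this point) 16 mm above the table; from it a steel spindle 14 mm thick rises 68 mm, its last 12 mm tapering to a blunt tip. z: up the spindle; x: along the plate, away from the robot, to a small wire eyelet 63 mm above the table and 110 mm from the spindle
Not all that is in view belongs to the job. Leave any pink or red look-alike of the wire_spool alone.

How it is judged:
By the outcome, as a careful person would: the job done as asked, in the order asked, and still so for the second after the job is handed in, with the robot touching nothing.
It also fails if it takes over 35 s, if anything falls off the work surface, if the arm or the gripper's body presses on something with over 40 N, if the wrist force passes 120 N, or if a joint passes its speed limit or range.

### The arm

A 6-joint arm with a two-finger parallel gripper is mounted at the origin on a cart in front of the work surface, level with it; the furniture and walls round the work are solid. World frame = base frame: x ahead of the robot, y to its left, z up, the work surface at z = 0. Lengths are in m, angles in rad, forces in N, time in s.
With the tool pointing down it reaches from about 0.35 to 0.85 m from the base axis. Payload 8.1 kg.
Tool frame: the origin (TCP) lies on the mounting face of the last link; the fingertips stand 186 mm ahead of it and the grasp point (between the pads) lies 167 mm ahead of it (robot.finger_overhang is the distance from the TCP to the fingertips, in m); z points along the fingers, y is the line along which they close (so a half turn about z gives the same grasp; the last joint's range is limited). The gripper opens to 93 mm and grips with 3 to 60 N. Pads are 15 mm wide; open, the fingers measure 128 mm over their backs; the gripper's body (75 mm by 188 mm) begins 65 mm behind the grasp point.
Start: joints at [1.019, 0.13, 1.488, -0, 1.523, -0.085], TCP at [0.27, 0.536, 0.405] pointing down, gripper open.
Joint ranges: [-2.96, 2.96], [-0.89, 2.26], [0.02, 2.5], [-1.34, 4.48], [0, 2.73], [-2.66, 2.66]. Speed limits (rad/s): [2.39, 2.39, 2.79, 3.14, 3.14, 3.14].

### API

Orientations are given as a rotation vector (axis times angle).
In Python, from plant import readout, read_camera, get_calibration, job, robot gives the robot as it stands.
- The arm moves only by the shell command python3 -m handwheel 'ROWS' [FORCE]. ROWS is JSON, a list of rows, each a list of 5 numbers: the shift along the world's x, y, z in cm, then the turn about the world's z in rad, then the closure, from 0 (fully open) to 1 (shut). In form: [[tx, ty, tz, spin, gripper], ...]. A call has 1 to 10 rows; each row shifts and turns the commanded pose from where the row before left it; what a row does not reach is not made up. A row lasts 1/8 s, in which the tool goes at most 62.5 mm and 10.7 degrees, less where a joint would pass 70% of its speed; a pose out of reach is approached as far as the arm can. A call is refused whole if a number of a shift passes 6.25 or a number of a turn 0.188, either way. A call with a gripper value outside its range is refused whole. The fingers move at their own pace and stop on an object; FORCE is the grip in N (left out, the last holds). Time passes only in rows, so rows that do not move let the fingers close. It gives the time, the measured TCP pose, the force, the opening and the grip force at its end, in the units of the state.
- readout.read_state(): the state, without advancing time (a new reading comes with each control period).
- read_camera(name): name is "side" or "top"; returns the picture (420x560x3 uint8, red, green, blue); there is no depth.
- get_calibration(name): a dict with "fovy" (degrees; the focal length in pixels is half the picture's height over the tangent of half this angle, whatever the lens; pixels are square), "cx", "cy" (the principal point, pixels), "pose" (4x4, takes a point from camera to world coordinates). Camera axes: x right, y down, z forward; pixel columns grow to the right and rows downward; lengths in m; the calibration is good to about 2 mm. A picture is of the moment at which its call begins. get_calibration takes no time and is no camera call.
- job.close_job(): hands the job in; it is judged then, once.
The state is a dict: "t": time; "q": joint angles; "dq": joint speeds; "joint_torque": joint torques, N m; "tool_pos": TCP position; "orientation": TCP orientation; "force": force on the tool from outside, world axes, zero at the start; "wrist_torque": the same for the moment, N m; "opening": finger opening in m; "gripper_force": force on a finger pad.
Only numpy, scipy, OpenCV 4.12 (cv2) and the standard library are available. Lean on these libraries where they do the work, as an engineer would, in place of code of your own. Each camera call takes 0.05 s, during which the arm holds its last target. There are 200 camera calls.

## Working session

There is one attempt and no reset: what is moved stays moved. The work goes in short steps, Python scripts to look and compute and a shell command to move; the robot and the scene stay as the last step left them, time stands still between calls to the robot, and variables do not carry over. Pictures are saved under pics/ and viewed, at most 10 in all, crops included, and the job is handed in when it is done.

```bash
mkdir -p pics; python3 - <<'E'
from plant import *
import cv2
for n in("top","side"):
    cv2.imwrite(f"pics/{n}0.png",read_camera(n)[:,:,::-1]); c=get_calibration(n); print(n,c)
s=readout.read_state();print(s)
E
```

```text
top {'fovy': 43.84482970303281, 'cx': 283.0832716836512, 'cy': 213.70574117413807, 'pose': array([[ 0.00131436, -0.99483818,  0.10146563,  0.39298765],
       [-0.9999765 , -0.00199022, -0.00655997,  0.00743603],
       [ 0.00672804, -0.10145463, -0.99481742,  1.20341916],
       [ 0.        ,  0.        ,  0.        ,  1.        ]])}
side {'fovy': 54.0376259021224, 'cx': 279.9779722489854, 'cy': 209.37454762272122, 'pose': array([[ 0.99153417, -0.08122222,  0.10130619,  0.44081433],
       [-0.12983414, -0.60961487,  0.78199284, -0.69764479],
       [-0.00175743, -0.78852563, -0.61499939,  0.56270946],
       [ 0.        ,  0.        ,  0.        ,  1.        ]])}
{'t': 0.1, 'q': array([ 1.01857629e+00,  1.31075501e-01,  1.48914550e+00, -2.35891279e-05,
        1.52300613e+00, -8.53560721e-02]), 'dq': array([-1.84152492e-04, -8.23995396e-05, -5.12027381e-04,  2.01516807e-04,
       -5.24088789e-04,  5.25368760e-04]), 'joint_torque': array([ 1.04363338e-03, -5.61336565e+01, -4.93100595e+01,  7.69380759e-02,
        2.90670712e-02, -7.45063608e-05]), 'tool_pos': array([0.26990733, 0.53563825, 0.40381182]), 'orientation': array([-7.26590941e-01, -3.05591003e+00,  2.44929224e-03]), 'force': array([-0.29547219,  0.17105284, -1.2092637 ]), 'wrist_torque': array([ 8.13709921e-05, -4.73482524e-02, -2.24006767e-03]), 'gripper_force': 0.0, 'opening': 0.09279007280265036}
```

View pics/top0.png

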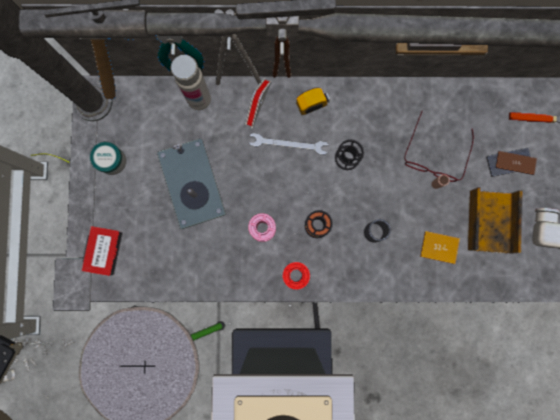

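View pics/side0.png

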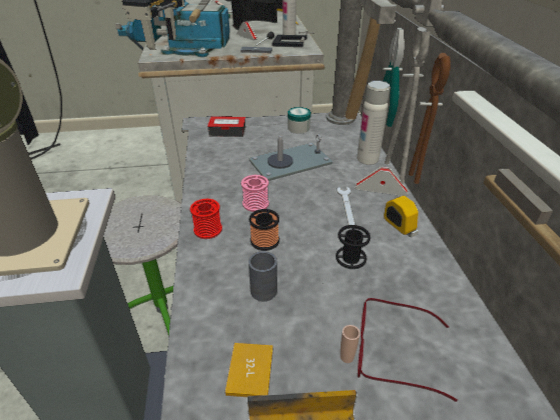

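The top view shows the copper spool at about (319,224), the empty one at (349,155), the seat and spindle at about (195,195), and pink and red decoys at (262,227) and (296,276). In the side view copper is at (265,230) and the spindle at (281,150). I'll zoom in on these for measuring.

```bash
python3 - <<'E'
import cv2,numpy as np
t=cv2.imread("pics/top0.png");s=cv2.imread("pics/side0.png")
def c(im,x,y,w,h,k): return cv2.resize(im[y:y+h,x:x+w],None,fx=k,fy=k,interpolation=cv2.INTER_CUBIC)
# each tile 400x300: 80x60 px at x5
m=np.vstack([np.hstack([c(t,280,195,80,60,5),c(t,155,165,80,60,5)]),np.hstack([c(s,225,198,80,60,5),c(s,245,125,80,60,5)])])
cv2.imwrite("pics/m0.png",m)
E
```

```text
(no output)
```

View pics/m0.png

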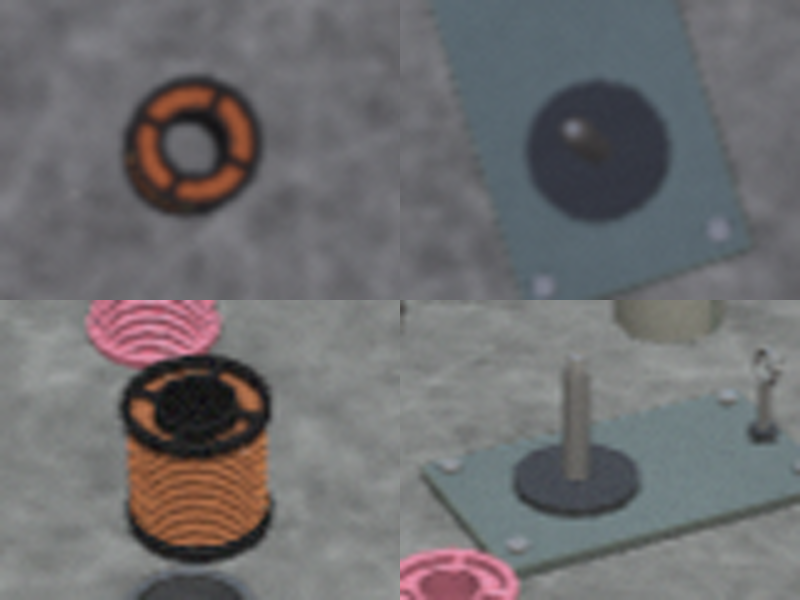

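The crops show the copper spool's top flange centred at about (318.2,223.2) in top and (263.8,219.0) in side. The seat disc is at (194.2,194.6) in top and (280,159.6) in side. The spindle tip is at (279.8,135.8) in side and about (189.4,190) in top.

```bash
cat > h.py <<'E'
import numpy as np
from plant import get_calibration
def at(n,u,v,z):
    c=get_calibration(n);f=210/np.tan(np.radians(c["fovy"]/2));P=c["pose"]
    d=P[:3,:3]@np.array([(u-c["cx"])/f,(v-c["cy"])/f,1]);o=P[:3,3]
    return (o+d*(z-o[2])/d[2])[:2].round(4)
E
python3 - <<'E'
from h import *
from scipy.spatial.transform import Rotation as R
print("spool",at("top",318.2,223.2,.06),at("side",263.8,219,.06))
print("seat",at("top",194.2,194.6,.016),at("side",280,159.6,.016))
print("tip",at("top",189.4,190,.084),at("side",279.8,135.8,.084))
print("empty",at("top",349,155,.06),"cup",at("top",376,231,.06),"pink",at("top",262,227,.06),"red",at("top",296,276,.06),"can",at("top",185,68,.2))
print(R.from_rotvec([-7.26590941e-01, -3.05591003e+00,  2.44929224e-03]).as_matrix().round(3))
E
```

```text
spool [ 0.4888 -0.0774] [ 0.4888 -0.0842]
seat [0.5577 0.2035] [0.5578 0.2025]
tip [0.5583 0.2028] [0.5573 0.2019]
empty [ 0.6415 -0.1469] cup [ 0.4718 -0.2044] pink [0.4802 0.0462] red [ 0.3734 -0.0284] can [0.786  0.1961]
[[-0.893  0.45  -0.001]
 [ 0.45   0.893 -0.001]
 [ 0.    -0.002 -1.   ]]
```

```bash
python3 -m handwheel '[[1,-3,0,0,0],[1.8,-5,0,0,0],[1.8,-5,0,0,0],[1.8,-5,0,0,0],[1.8,-5,0,0,0],[1.8,-5,0,0,0],[1.8,-5,0,0,0],[1.8,-5,0,0,0],[1.8,-5,0,0,0],[1.8,-5,0,0,0]]' 40; python3 -m handwheel '[[1.8,-5,-1,0,0],[1.8,-5,-2,0,0],[0.9,-2.4,-2,0,0],[0,-1,-2,0,0],[0,0,0,0,0],[0,0,0,0,0]]'
python3 - <<'E'
from plant import *
import cv2
cv2.imwrite("pics/top1.png",read_camera("top")[:,:,::-1]);cv2.imwrite("pics/side1.png",read_camera("side")[:,:,::-1])
print(readout.read_state())
E
```

```text
t: 1.35
tool_pos: [0.4421, 0.0541, 0.4045]
orientation: [-0.727, -3.056, -0.0]
force: [0.7, 1.1, 0.4]
opening: 0.0928
gripper_force: 0.0
t: 2.1
tool_pos: [0.4871, -0.0778, 0.3353]
orientation: [0.726, 3.056, 0.0]
force: [0.0, -0.6, 0.2]
opening: 0.093
gripper_force: 0.0
{'t': 2.2, 'q': array([-2.61963033e-01, -1.18577314e-01,  1.86493184e+00,  1.05528094e-04,
        1.39348152e+00, -1.36685958e+00]), 'dq': array([ 0.00183564, -0.00167267,  0.0005828 ,  0.00097188, -0.00393049,
       -0.00262878]), 'joint_torque': array([-2.58044405e-01, -4.10520959e+01, -4.72949946e+01, -1.35177450e-02,
        9.64723388e-02,  6.90242305e-03]), 'tool_pos': array([ 0.48732678, -0.07763525,  0.33594268]), 'orientation': array([7.24854957e-01, 3.05501904e+00, 8.30302508e-05]), 'force': array([ 0.79988614,  0.68787733, -0.27354871]), 'wrist_torque': array([-0.00139331,  0.06165018, -0.03861179]), 'gripper_force': 0.0, 'opening': 0.0929883312384844}
```

View pics/side1.png

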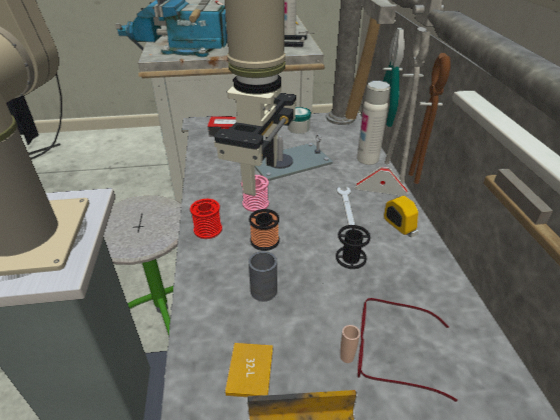

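The side view shows the gripper open above the copper spool, fingers at about (248,180) and (278,150), with nothing disturbed. Next I descend 11.4 cm and grip.

```bash
python3 -m handwheel '[[0.2,0,-1,0,0],[0,0,-3,0,0],[0,0,-3,0,0],[0,0,-2,0,0],[0,0,-1.4,0,0],[0,0,-1,0,0],[0,0,0,0,0],[0,0,0,0,0]]' 40; python3 -m handwheel '[[0,0,0,0,0.2],[0,0,0,0,0.3],[0,0,0,0,0.5],[0,0,0,0,0.7],[0,0,0,0,0.7],[0,0,0,0,0.7],[0,0,0,0,0.7]]' 40
python3 - <<'E'
from plant import *
import cv2,numpy as np
a=read_camera("top");b=read_camera("side")
cv2.imwrite("pics/b2.png",np.hstack([cv2.resize(b[130:280,180:380],None,fx=4,fy=4)])[:,:,::-1])
E
```

```text
t: 3.2
tool_pos: [0.4894, -0.0783, 0.2215]
orientation: [0.726, 3.055, -0.0]
force: [-0.1, -0.0, -0.2]
opening: 0.0927
gripper_force: 0.0
t: 4.08
tool_pos: [0.4891, -0.0781, 0.2209]
orientation: [0.727, 3.056, 0.0]
force: [-0.5, -0.1, 1.2]
opening: 0.0595
gripper_force: 40.0
```

View pics/b2.png

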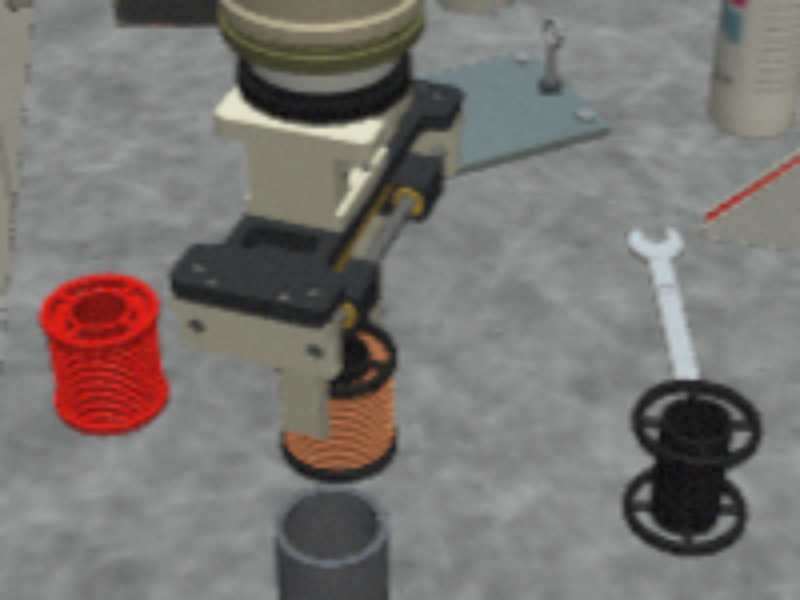

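The picture shows the spool gripped by its top flange, opening 59.5 mm, and the neighbours untouched. Next I lift and carry it over the spindle.

```bash
python3 -m handwheel '[[0,0,0.5,0,0.7],[0,0,1.5,0,0.7],[0,0,2,0,0.7],[0,0,3,0,0.7],[0,0,3,0,0.7],[0,0,1.5,0,0.7],[0,0,0.5,0,0.7],[0,0,0,0,0.7]]' 40; python3 -m handwheel '[[0.3,1.1,0,0,0.7],[0.6,2.5,0,0,0.7],[1,4,0,0,0.7],[1.1,4.5,0,0,0.7],[1.1,4.5,0,0,0.7],[1.1,4.5,0,0,0.7],[0.9,3.5,0,0,0.7],[0.6,2.5,0,0,0.7],[0.2,1,0,0,0.7],[0,0,0,0,0.7]]' 40;  python3 -m handwheel '[[0,0,0,0,0.7],[0,0,0,0,0.7]]'
python3 - <<'E'
from plant import *
import cv2,numpy as np
a=read_camera("top");b=read_camera("side")
f=lambda im,x,y:cv2.resize(im[y:y+150,x:x+100],None,fx=4,fy=4,interpolation=cv2.INTER_CUBIC)
cv2.imwrite("pics/c3.png",np.hstack([f(a,145,120),f(b,230,60)])[:,:,::-1])
E
```

```text
t: 5.18
tool_pos: [0.4888, -0.0781, 0.3402]
orientation: [-0.726, -3.056, 0.0]
force: [-0.5, -0.7, -3.0]
opening: 0.0594
gripper_force: 40.0
t: 6.42
tool_pos: [0.5577, 0.2033, 0.3398]
orientation: [-0.725, -3.056, 0.001]
force: [-0.1, -0.6, -3.5]
opening: 0.0594
gripper_force: 40.0
t: 6.68
tool_pos: [0.558, 0.2019, 0.3408]
orientation: [0.728, 3.056, -0.0]
force: [-0.7, -0.2, -2.9]
opening: 0.0594
gripper_force: 40.0
```

View pics/c3.png

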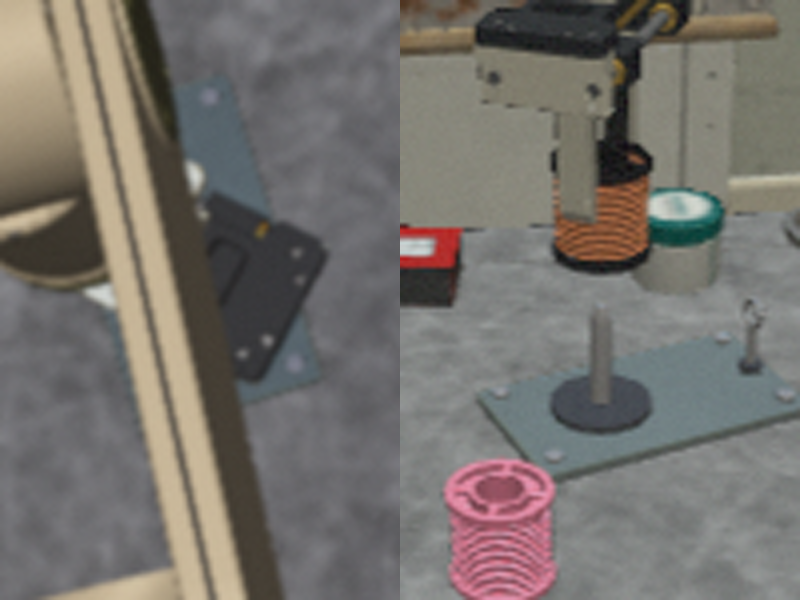

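The side crop shows the spool hanging over the spindle: bottom flange spanning about 555–651 with its lowest edge at 271, spindle at 600 in crop pixels. I'll check this against the predicted projection.

```bash
python3 - <<'E'
from h import *
c=get_calibration("side");f=210/np.tan(np.radians(c["fovy"]/2));P=c["pose"]
def pr(p):
    q=(np.asarray(p)-P[:3,3])@P[:3,:3]; return (q[:,:2]/q[:,2:]*f+[c["cx"],c["cy"]]+.5-[230,60])*4+[400,0]
a=np.linspace(0,6.28,200)
for x,y in((.5577,.2028),(.5577,.1928),(.5677,.2028)):
    q=pr(np.c_[x+.03*np.cos(a),y+.03*np.sin(a),0*a+.12]);print(q[:,0].min(),q[:,0].max(),q[:,1].max())
print(pr([[.5577,.2028,.084],[.5577,.2028,.016]]))
E
```

```text
551.5041029200811 651.541051072664 273.527635205691
553.2841624731755 654.1202873131845 281.3590050313071
568.0727679261411 668.0132807362704 272.48403307728915
[[601.63303472 304.50251102]
 [601.83120629 400.1699687 ]]
```

Prediction and picture agree to about 2–3 mm, against 7 mm of bore clearance. I'll lower it most of the way, then finish in small steps on force.

```bash
python3 -m handwheel '[[0,0,-1,0,0.7],[0,0,-1.5,0,0.7],[0,0,-1.5,0,0.7],[0,0,-1,0,0.7],[0,0,-0.5,0,0.7],[0,0,0,0,0.7]]' 40; python3 -m handwheel '[[0,0,-0.8,0,0.7],[0,0,-1,0,0.7],[0,0,-1,0,0.7],[0,0,-1,0,0.7],[0,0,-0.5,0,0.7],[0,0,-0.2,0,0.7],[0,0,0,0,0.7],[0,0,0,0,0.7]]' 40
```

```text
t: 7.52
tool_pos: [0.5579, 0.2028, 0.2853]
orientation: [-0.726, -3.056, 0.001]
force: [1.0, 0.8, -2.8]
opening: 0.0593
gripper_force: 40.0
t: 8.52
tool_pos: [0.5582, 0.2029, 0.2412]
orientation: [0.726, 3.056, 0.001]
force: [-0.8, -0.2, -3.9]
opening: 0.0594
gripper_force: 40.0
```

```bash
python3 -m handwheel '[[0,0,-0.1,0,0.7],[0,0,-0.1,0,0.7],[0,0,-0.1,0,0.7],[0,0,0,0,0.7],[0,0,0,0,0.7]]' 40; for i in 1; do python3 -m handwheel '[[0,0,-0.05,0,0.7],[0,0,0,0,0.7],[0,0,0,0,0.7]]'; done;  python3 -m handwheel '[[0,0,-0.05,0,0.7],[0,0,0,0,0.7],[0,0,0,0,0.7]]'
```

```text
t: 9.15
tool_pos: [0.558, 0.2028, 0.2377]
orientation: [-0.727, -3.056, 0.0]
force: [-0.6, 0.1, -3.7]
opening: 0.0595
gripper_force: 40.0
t: 9.52
tool_pos: [0.558, 0.2028, 0.2373]
orientation: [0.727, 3.056, 0.0]
force: [0.3, 0.6, -2.1]
opening: 0.0597
gripper_force: 40.0
t: 9.9
tool_pos: [0.558, 0.2028, 0.2369]
orientation: [0.727, 3.056, 0.0]
force: [-0.6, -0.5, -0.7]
opening: 0.0594
gripper_force: 40.0
```

```bash
python3 -m handwheel '[[0,0,-0.05,0,0.7],[0,0,0,0,0.7],[0,0,0,0,0.7]]';  python3 -m handwheel '[[0,0,-0.05,0,0.7],[0,0,0,0,0.7],[0,0,0,0,0.7]]'
```

```text
t: 10.28
tool_pos: [0.5581, 0.2028, 0.2369]
orientation: [0.726, 3.056, 0.0]
force: [-3.6, -1.9, 5.0]
opening: 0.0594
gripper_force: 40.0
t: 10.65
tool_pos: [0.5581, 0.2029, 0.2368]
orientation: [0.726, 3.056, 0.0]
force: [-5.9, -2.0, 9.8]
opening: 0.0594
gripper_force: 40.0
```

The contact force rose at TCP z 0.2368, which matches the 16 mm seat height. I'll ease the pressure slightly and release gradually.

```bash
python3 -m handwheel '[[0,0,0.05,0,0.7],[0,0,0,0,0.7],[0,0,0,0,0.5],[0,0,0,0,0.3],[0,0,0,0,0.2],[0,0,0,0,0.1],[0,0,0,0,0],[0,0,0,0,0],[0,0,0,0,0],[0,0,0,0,0]]' 20; python3 -m handwheel '[[0,0,0.5,0,0],[0,0,1.5,0,0],[0,0,2.5,0,0],[0,0,3,0,0],[0,0,3,0,0],[0,0,3,0,0],[0,0,2,0,0],[0,0,1,0,0],[0,0,0,0,0],[0,0,0,0,0]]'
python3 - <<'E'
from plant import *
import cv2
b=read_camera("side")
cv2.imwrite("pics/d4.png",cv2.resize(b[80:260,190:430],None,fx=3.3,fy=3.3,interpolation=cv2.INTER_CUBIC)[:,:,::-1])
E
```

```text
t: 11.9
tool_pos: [0.558, 0.2028, 0.2362]
orientation: [-0.727, -3.056, -0.0]
force: [0.3, 0.0, -0.5]
opening: 0.0927
gripper_force: 0.0
t: 13.15
tool_pos: [0.5577, 0.2027, 0.3998]
orientation: [-0.726, -3.055, 0.002]
force: [-0.4, -0.2, -1.0]
opening: 0.0929
gripper_force: 0.0
```

View pics/d4.png

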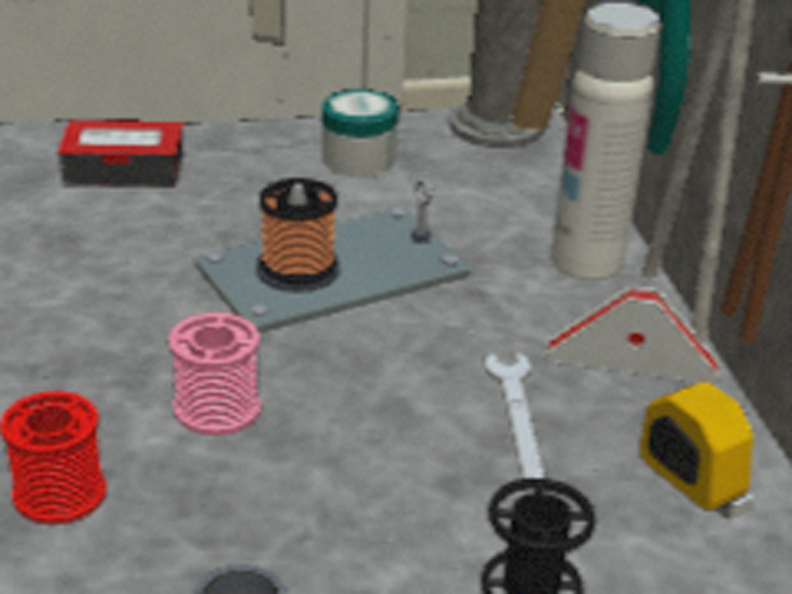

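The copper spool sits flat on the seat at about (298,235), with the spindle tip showing in its bore at (298,190). The empty spool and the decoys are where they were.

```bash
python3 -c "
from plant import job
print(job.close_job())"
```

```text
the job is handed in; nothing more can be done
None
```

The full copper spool is on the spindle, lowered flat onto the seat before I let go at about 12 s; the empty spool was left where it stood, and the job is handed in.

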